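# Set the angle gauge to its mark on the scale's stud

## Robot

A 7-joint arm with a two-finger parallel gripper is mounted at the origin on the work surface. World frame = base frame: x ahead of the robot, y to its left, z up, the work surface at z = 0. Lengths are in m, angles in rad, forces in N, time in s.
With the tool pointing down it reaches from about 0.4 to 0.85 m from the base axis. Payload 10.4 kg.
Tool frame: the origin (TCP) lies between the finger pads; the fingertips stand 11 mm ahead of it and the grasp point (between the pads) lies 8 mm behind it; x points along the fingers, z is the direction in which the jaws open and shut, and the axes are right-handed (so a half turn about x gives the same grasp; the last joint's range is limited). The gripper opens to 85 mm and grips with 20 to 120 N. Pads are 22 mm wide; open, the fingers measure 114 mm over their backs; the gripper's body (76 mm by 85 mm) begins 54 mm behind the grasp point. The pads swing forward as they close: fully open they stand 13 mm farther back than shut.
Start: joints at [-1.208, 0.332, -0.065, 1.46, 0.022, 1.35, -0.088], TCP at [0.235, 0.579, 0.242] pointing down, gripper open.
Joint ranges: [-2.6, 2.6], [-0.5, 2.12], [-1.47, 1.34], [0.16, 2.42], [-1.27, 4.41], [0.06, 2.06], [-2.6, 2.6]. Speed limits (rad/s): [2.22, 2.22, 2.79, 2.79, 3.14, 3.14, 3.14].

## Interface

Orientations are given as a unit quaternion [x, y, z, w].
In Python, from bench import robot, optics, close_job gives the robot as it stands.
- The arm moves only by the shell command python3 -m pendant 'ROWS' [OPENING] [FORCE]. ROWS is JSON, a list of rows, each an object with "linear": the shift along the tool's x, y, z scaled (see below), a list of three; "rotation": the turn, a rotation vector about the tool's x, y, z scaled (see below), a list of three. In form: [{"linear": [dx, dy, dz], "rotation": [rx, ry, rz]}, ...]. A call has 1 to 12 rows; each row shifts and turns the commanded pose from where the row before left it, along the tool's axes as they then stand; what a row does not reach is not made up. The controller multiplies each number of a shift by 2 cm and each number of a turn by 0.15 rad. A row lasts 1/10 s, in which the tool goes at most 50 mm and 8.59 degrees, less where a joint would pass 70% of its speed; a pose out of reach is approached as far as the arm can. A call with a number of a shift or a turn outside -1 to 1 is refused whole. A call with a gripper value outside its range is refused whole. OPENING is the closure, from 0 (fully open) to 1 (shut), set as the call begins (- or left out, the last holds). The fingers move at their own pace and stop on an object; FORCE is the grip in N (left out, the last holds). Time passes only in rows, so rows that do not move let the fingers close. It gives the time, the measured TCP pose, the force and the opening at its end, in the units of the state.
- robot.sense(): the state, without advancing time (a new reading comes with each control period).
- optics.grab_frame(name): name is "side" or "top" or "wrist"; returns a dict with "img" (480x640x3 uint8, red, green, blue), "mtx" (3x3 intrinsics, pixels), "rvec" (rotation vector, rad) and "tvec" (3), from world to camera coordinates, as OpenCV has them. Camera axes: x right, y down, z forward; pixel columns grow to the right and rows downward; lengths in m; the calibration is good to about 2 mm. A picture is of the moment at which its call begins. There is no depth.
- close_job(): hands the job in, once; it reports no verdict.
The state is a dict: "t": time; "joint_pos": joint angles; "joint_vel": joint speeds; "tau": joint torques, N m; "tcp_pos": TCP position; "tool_rot": TCP orientation; "force": force on the tool from outside, world axes, zero at the start; "wrist_torque": the same for the moment, N m; "grip_width": finger opening in m.
Only numpy, scipy, OpenCV 4.12 (cv2) and the standard library are available. Lean on these libraries where they do the work, as an engineer would, in place of code of your own. Each camera call takes 0.05 s, during which the arm holds its last target.

## Task

Swing the red quarter-turn keeper fully open, lift the angle gauge off its dock and rest the middle of its sole squarely across the top ridge of the brass stud. Rock the gauge on the ridge until its swinging red pointer settles on the green mark, and finish holding it there: still gripped, steady and gently pressed on the stud, not let go. Leave the other things on the bench where they are.

Things in the scene. Friction and masses are not known exactly. Their poses are not given: they have to be found in the camera images.
- dock: fixed blue parking plate, 240 x 110 x 12 mm, on the bench; origin: at bench level below the middle of the parked gauge; x along the gauge's length towards the keeper, y across, z up. Two black strips 5 mm high, inner faces 50 mm apart, keep the sole from sliding in y
- keeper (a joint): angle (rad) of the red quarter-turn handle on an upright hinge 95 mm from the dock origin along dock x. 0 = closed: post arm along dock +x, short tongue 3 mm above the end of the gauge's sole, blocking lifting. Grows anticlockwise from above to the stop at 1.571 = open: arm along dock +y, tongue clear. Friction 0.08 N m; stays where left
- keeper_hinge (a point): point on the keeper's upright hinge axis, 26 mm above the bench
- keeper_post (a point): top of the keeper's red upright round grip post (18 mm diameter), 70 mm from the hinge axis; its top is 106 mm above the bench and it stands free down to the arm, whose top is 36 mm above the bench
- gauge: angle gauge, loose, 0.2 to 0.35 kg, parked along dock x, underside 12 mm above the bench. Aluminium sole 140 (x) x 44 (y) x 12 mm; upright white dial, 96 mm diameter, 8 mm thick, centre 68 mm above the underside, black ticks every 10 degrees; orange grip block on top, 44 (x) x 22 (y), from 112 to 156 mm up. Origin: centre of the underside; x along the sole, y across it, normal to the dial; z up
- gauge_grip (a point): centre line of the gauge's orange grip block, 140 mm above the sole's underside, 16 mm below the block's top; pinch across y (22 mm)
- pointer (a joint): reading (rad) of the red pendulum pointer with black bob, seen on both dial faces, hanging from the dial centre. It swings (about 0.35 s a swing) and settles plumb within 1.5 s, so it reads the gauge's lean about its own +y axis: 0 upright, positive when the gauge's top leans towards its +x end; free from -1.2 to 1.2
- mark (a joint): place of the green mark on the dial, same sense and zero as pointer (rad), from 0.18 to 0.38; stiff, stays put. A 6 mm wide green bar on both faces, 32 to 49 mm from the dial centre; the pointer is on the mark when the two values agree
- pointer_tip (a point): tip of the pointer, 42 mm from the dial centre, midway between the two faces
- mark_tip (a point): the mark's middle, 42 mm from the dial centre, midway between the two faces; pointer_tip lies on it when the pointer is on the mark
- spider: fixed load-cell frame of a scale: dark 70 x 60 mm block with four aluminium arms to round feet (98 mm from the centre, up to 32 mm high) and a black rubber bush up to 56 mm high in the middle; origin: centre of the underside on the bench, z up
- stud: brass uneven stud head above the spider. Origin: middle of its top ridge, 85 mm above the bench; ridge: round bar along y, radius 7 mm, 48 mm long. Lower lumps at x = 16 mm (10 mm lower) and x = -13 mm (15 mm lower): a sole can lean 0.45 rad to +x before touching one. Sprung: moves straight down only, about 1.2 N per mm, to 8 mm. Its +x and the gauge's both start within 0.35 rad of world +y
- weight: steel calibration weight, 48 mm diameter, 80 mm high, bystander
- glue: white bottle with blue cap, 52 mm diameter, 160 mm high, bystander
- mug: white mug, 80 mm diameter, 90 mm high, bystander
- screws: blue screw tray, 100 x 70 x 30 mm, bystander
- driver: screwdriver with yellow handle, 190 mm long, lying, bystander
- loadcell: aluminium load-cell bar, 130 x 30 x 24 mm, lying, bystander
Mind the look-alikes: they are no part of the job. Of the things that look like the gauge, the smallest one is meant.

How it is judged:
On the way, in this order (a step that is already met when the one before it is completed fails the run):
1. the keeper is swung fully open (value of joint keeper above 1.45 rad and z of gauge in the frame of dock below 0.02 m), for 0.1 s.
2. the gauge is lifted off the dock by the gripper (height (world z) of gauge above 0.05 m and contact force between gauge and dock below 0.05 N and contact force between the fingers and gauge above 0.5 N), for 0.1 s.
At the end, for the whole second after the job is handed in: Keeper open (>1.4 rad). Gauge gripped, still (<20 mm/s), dial upright to 0.2 rad; sole on the ridge to 6 mm, ridge middle within 40 mm along and 20 mm across of the sole's middle, square to 0.3 rad, pressed >0.3 N; pointer within 0.07 rad of the mark, slower than 0.25 rad/s (angle between the z axis of pointer_tip and the z axis of mark_tip, either way round below 0.07 rad and velocity of joint pointer between -0.25 and 0.25 rad/s and angle between gauge's own y axis and vertical between 1.37 and 1.77 rad and linear speed of gauge below 0.02 m/s and contact force between the fingers and gauge above 0.5 N and value of joint keeper above 1.4 rad and contact force between gauge and stud above 0.3 N and x of stud in the frame of gauge between -0.04 and 0.04 m and y of stud in the frame of gauge between -0.02 and 0.02 m and z of stud in the frame of gauge between -0.006 and 0.006 m and angle between the y axis of gauge and the y axis of stud, either way round below 0.3 rad); the arm keeps its last pose, push and grip.
It fails at once if the gauge is pressed or banged on the stud with more than 30 N (contact force between gauge and stud above 30 N).
It fails at once if the gauge is tipped over (more than 57 degrees) (angle between gauge's own z axis and vertical above 1 rad).
It fails at once if another thing on the bench is pushed more than 30 mm away (distance of any of weight, glue, mug, screws, driver, loadcell from where it was at the start of the episode above 0.03 m).
It also fails if it takes over 54 s, if anything falls off the work surface, if the arm or the gripper's body presses on something with over 40 N, if the wrist force passes 120 N, or if a joint passes its speed limit or range.

## Working session

There is one attempt and no reset: what is moved stays moved. The work goes in short steps, Python scripts to look and compute and a shell command to move; the robot and the scene stay as the last step left them, time stands still between calls to the robot, and variables do not carry over. Pictures are saved under pics/ and viewed, and the job is handed in when it is done.

```bash
ls; mkdir -p pics
python3 - <<'E'
from bench import robot, optics
import cv2
print(robot.sense())
for n in ("side","top","wrist"):
    f=optics.grab_frame(n); cv2.imwrite(f"pics/{n}0.png",f["img"][:,:,::-1]); print(n,f["mtx"],f["rvec"],f["tvec"])
E
```

```text
pics
{'t': 0.0, 'joint_pos': array([-1.20756514,  0.3328728 , -0.06467626,  1.46094585,  0.02157176,
        1.34990395, -0.08852039]), 'joint_vel': array([-0.00157012,  0.00012163,  0.00086721, -0.00083664,  0.0008616 ,
        0.00106671, -0.00204993]), 'tau': array([-2.55628265e-04, -6.25435138e+01,  4.86722973e-02, -3.91613460e+01,
        1.60665700e-02,  9.81837104e-03, -8.77735964e-07]), 'tcp_pos': array([0.23507816, 0.57871275, 0.24151311]), 'tool_rot': array([-0.39515303,  0.58700225,  0.39455858,  0.58617913]), 'force': array([0.05606542, 0.12320012, 0.2217545 ]), 'wrist_torque': array([ 0.02279641,  0.01072724, -0.01536641]), 'grip_width': 0.0859344608362095}
side [[443.37312281   0.         320.22216056]
 [  0.         443.37312281 233.785994  ]
 [  0.           0.           1.        ]] [ 2.20809731 -0.48456499  0.22238549] [-0.43092047  0.23356384  0.85827501]
top [[576.74917253   0.         318.66574921]
 [  0.         576.74917253 243.67463746]
 [  0.           0.           1.        ]] [ 2.21841537 -2.16090288  0.05452818] [0.01764456 0.49173775 1.42505936]
wrist [[388.49103141   0.         318.95605659]
 [  0.         388.49103141 242.7001662 ]
 [  0.           0.           1.        ]] [-2.41074433 -1.62399435 -0.22209807] [-0.6244574  -0.03575061  0.37900317]
```

View pics/side0.png

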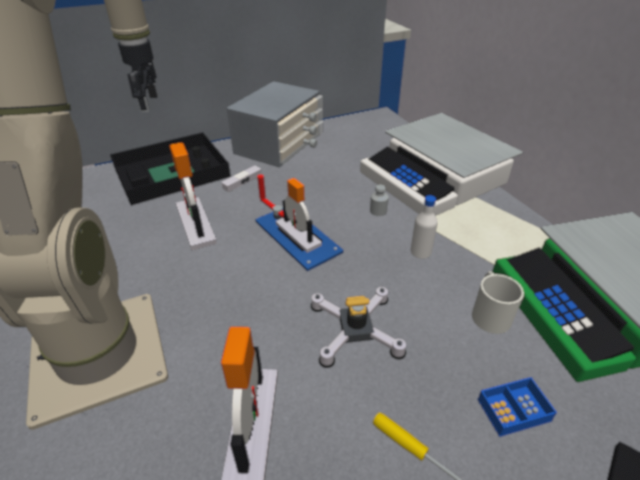

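View pics/top0.png

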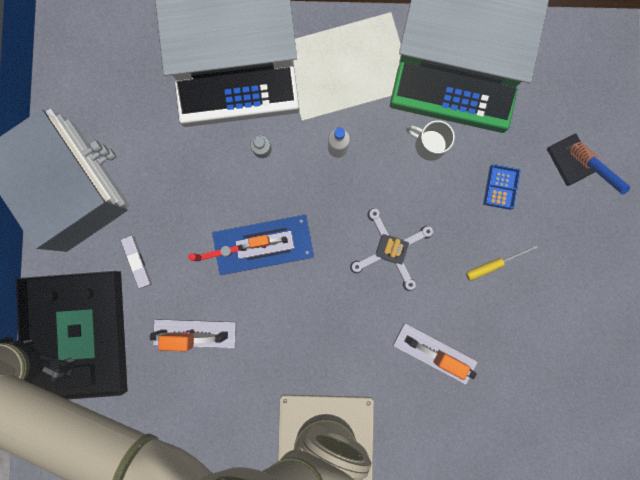

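View pics/wrist0.png

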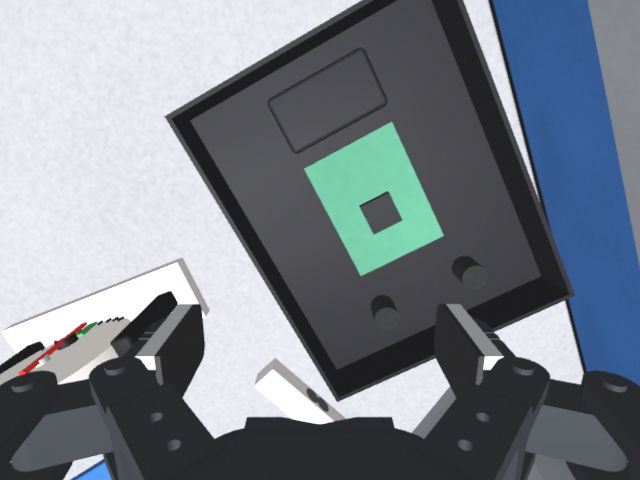

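```bash
cat > h.py <<'E'
import numpy as np, cv2
from scipy.spatial.transform import Rotation as Ro
from bench import robot, optics
def grab(n,save=None):
    f=optics.grab_frame(n)
    if save: cv2.imwrite(f"pics/{save}.png",f["img"][:,:,::-1])
    return f
def ray(f,uv):
    R=cv2.Rodrigues(np.array(f["rvec"]))[0]; t=np.array(f["tvec"]).ravel()
    d=R.T@np.linalg.inv(f["mtx"])@np.array([uv[0],uv[1],1.]); return -R.T@t, d/np.linalg.norm(d)
def onz(f,uv,z):
    c,d=ray(f,uv); return c+d*(z-c[2])/d[2]
def tri(rs):
    A=np.zeros((3,3));b=np.zeros(3)
    for c,d in rs:
        P=np.eye(3)-np.outer(d,d);A+=P;b+=P@c
    return np.linalg.solve(A,b)
def proj(f,p):
    return cv2.projectPoints(np.array(p,float).reshape(-1,1,3),np.array(f["rvec"]),np.array(f["tvec"]),f["mtx"],None)[0].reshape(-1,2)
def blobs(m,amin=15):
    n,l,s,c=cv2.connectedComponentsWithStats(m.astype(np.uint8))
    return [(s[i][:5].tolist(),c[i].round(1).tolist(),l==i) for i in range(1,n) if s[i][4]>=amin]
def masks(im):
    h=cv2.cvtColor(im,cv2.COLOR_RGB2HSV).astype(int);H,S,V=h[...,0],h[...,1],h[...,2]
    return dict(red=((H<6)|(H>174))&(S>150)&(V>90),orange=(H>=7)&(H<17)&(S>180)&(V>120),blue=(H>100)&(H<120)&(S>150)&(V>60),brass=(H>=14)&(H<25)&(S>100)&(V>80),green=(H>45)&(H<85)&(S>100)&(V>50))
def big(im,x0,y0,x1,y1,s,name):
    cv2.imwrite(f"pics/{name}.png",cv2.resize(im[y0:y1,x0:x1,::-1],None,fx=s,fy=s,interpolation=cv2.INTER_CUBIC))
E
python3 - <<'E'
from h import *
for n in("top","side"):
    f=grab(n); np.save(n+".npy",f,allow_pickle=True)
    for k,m in masks(f["img"]).items():
        for s,c,l in blobs(m):
            r=cv2.minAreaRect(np.argwhere(l)[:,::-1].astype(np.float32)); print(n,k,s,c,[np.round(x,1) for x in r])
    if n=="top": big(f["img"],180,200,440,300,3,"topz")
    else: big(f["img"],230,150,420,380,3,"sidez")
E
```

```text
top red [230, 246, 9, 6, 38] [233.9, 248.5] [array([234. , 248.6]), array([4.7, 7.6]), np.float64(78.7)]
top red [188, 250, 34, 10, 165] [204.2, 255.4] [array([204.5, 255.3]), array([ 6.6, 33.1]), np.float64(82.1)]
top orange [249, 236, 19, 11, 92] [258.0, 241.1] [array([258.3, 241. ]), array([ 8. , 18.2]), np.float64(78.7)]
top orange [159, 336, 29, 15, 367] [172.4, 343.0] [array([173. , 342.8]), array([28.4, 13.7]), np.float64(2.7)]
top orange [440, 358, 27, 21, 140] [453.5, 369.7] [array([453.3, 367.9]), array([27.5,  9.7]), np.float64(28.1)]
top blue [0, 0, 35, 135, 3808] [15.8, 62.1] [array([15.6, 66.9]), array([ 30.8, 135.7]), np.float64(3.2)]
top blue [251, 85, 8, 6, 42] [254.6, 87.6] [array([254.5,  87.5]), array([5., 7.]), np.float64(90.0)]
top blue [233, 87, 8, 7, 42] [236.7, 90.1] [array([236.8,  90.2]), array([5.6, 7.3]), np.float64(76.0)]
top blue [242, 86, 8, 7, 40] [245.4, 89.2] [array([245.4,  89.1]), array([5.3, 7. ]), np.float64(76.0)]
top blue [446, 87, 7, 6, 35] [449.0, 89.4] [array([449. ,  89.5]), array([5., 6.]), np.float64(90.0)]
top blue [224, 89, 8, 6, 41] [
[... 5336 characters left out ...]
4]), np.float64(71.6)]
side brass [498, 409, 11, 6, 41] [503.2, 411.3] [array([503.1, 411.6]), array([ 4.3, 10.6]), np.float64(78.7)]
side brass [373, 412, 56, 42, 112] [397.4, 430.0] [array([399.6, 435. ]), array([63. , 15.6]), np.float64(36.9)]
side brass [502, 416, 12, 6, 42] [507.6, 418.4] [array([507.5, 418.6]), array([ 4.3, 11.3]), np.float64(80.5)]
side brass [398, 443, 27, 17, 33] [411.8, 452.2] [array([410.1, 451.5]), array([29.1,  5.3]), np.float64(24.8)]
side green [149, 163, 27, 19, 308] [161.6, 172.7] [array([162.1, 172.6]), array([14.6, 24.6]), np.float64(75.1)]
side green [494, 239, 146, 142, 4452] [573.7, 326.5] [array([573.2, 309.4]), array([170. ,  81.7]), np.float64(52.4)]
```

```bash
ls pics
```

```text
side0.png
sidez.png
top0.png
topz.png
wrist0.png
```

View pics/topz.png

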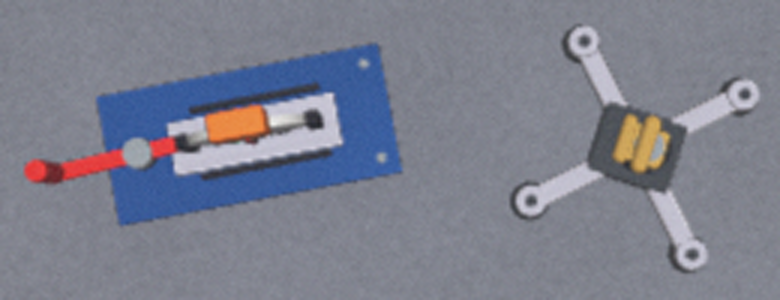

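View pics/sidez.png

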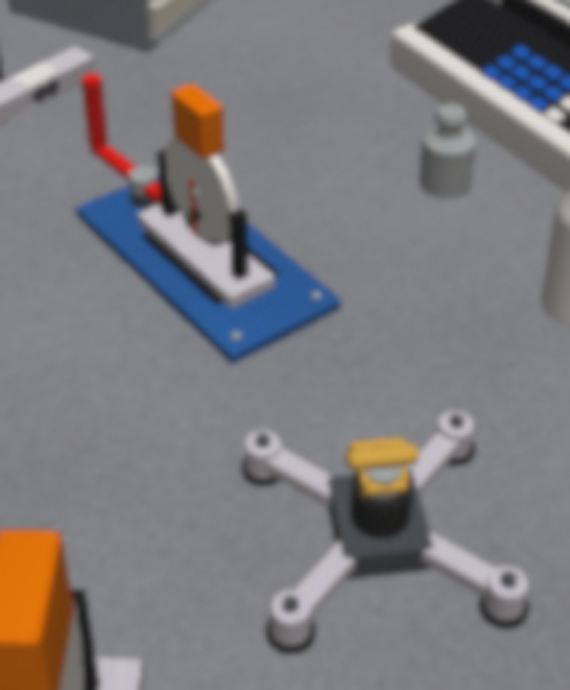

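```bash
python3 - <<'E'
from h import *
T=np.load("top.npy",allow_pickle=True).item();S=np.load("side.npy",allow_pickle=True).item()
P=lambda p:np.round(p,4)
# dock hull from blue blob
m=masks(T["img"])["blue"]
for s,c,l in blobs(m,1000):
    if 213<=s[0]<=215:
        r=cv2.minAreaRect(np.argwhere(l)[:,::-1].astype(np.float32)); b=cv2.boxPoints(r); w=np.array([onz(T,p,.012) for p in b]);print("dock",P(w),P(w.mean(0)),[np.linalg.norm(w[i]-w[i-1]).round(4) for i in range(4)])
        for i in range(4): d=w[i]-w[i-1];print(np.degrees(np.arctan2(d[1],d[0])))
# hinge
print("hinge cap", P(onz(T,(180+137/3,200+152/3),.04)))
a=tri([ray(T,(258,236+5.3)),ray(S,(296.9,188.3))]);print("orange tri",P(a), "top z=.168",P(onz(T,(258,240.3),.168)))
print("post",P(onz(T,(193.8,256.6),.106)))
print("post side tri",P(tri([ray(T,(193.5,256.6)),ray(S,(261,176.5))])))
# sole corners crop
for q in [(168,124),(334,94),(342,145),(175,173)]:
    print("sole",P(onz(T,(180+q[0]/3,200+q[1]/3),.024)))
for q in [(654,118),(639,171),(633,116),(619,161)]:
    print("bars",P(onz(T,(180+q[0]/3,200+q[1]/3),.085 if q[0]>633 else .075)))
E
python3 - <<'E'
import sys;sys.path.insert(0,'.')
from h import *
T=np.load("top.npy",allow_pickle=True).item();S=np.load("side.npy",allow_pickle=True).item()
big(T["img"],365,220,420,275,12,"stud_t");big(S["img"],325,275,390,340,9,"stud_s")
E
```

```text
dock [[0.5125 0.297  0.012 ]
 [0.5621 0.0665 0.012 ]
 [0.4586 0.0442 0.012 ]
 [0.4092 0.2737 0.012 ]] [0.4856 0.1704 0.012 ] [np.float64(0.1059), np.float64(0.2357), np.float64(0.1059), np.float64(0.2348)]
12.687818279431708
-77.85292479864212
-167.83809636394284
102.12670211238135
hinge cap [0.4665 0.2577 0.04  ]
orange tri [0.4879 0.1661 0.1485] top z=.168 [0.4865 0.1649 0.168 ]
post [0.4481 0.3205 0.106 ]
post side tri [0.4493 0.3212 0.1044]
sole [0.491  0.2356 0.024 ]
sole [0.5194 0.0991 0.024 ]
sole [0.4774 0.0912 0.024 ]
sole [0.4507 0.2284 0.024 ]
bars [ 0.5023 -0.1577  0.085 ]
bars [ 0.4601 -0.1467  0.085 ]
bars [ 0.5042 -0.1423  0.075 ]
bars [ 0.468  -0.1318  0.075 ]
```

```bash
cd ; mv pics/stud_t.png pics/ 2>/dev/null; ls pics
```

```text
side0.png
sidez.png
stud_s.png
stud_t.png
top0.png
topz.png
wrist0.png
```

View pics/stud_t.png

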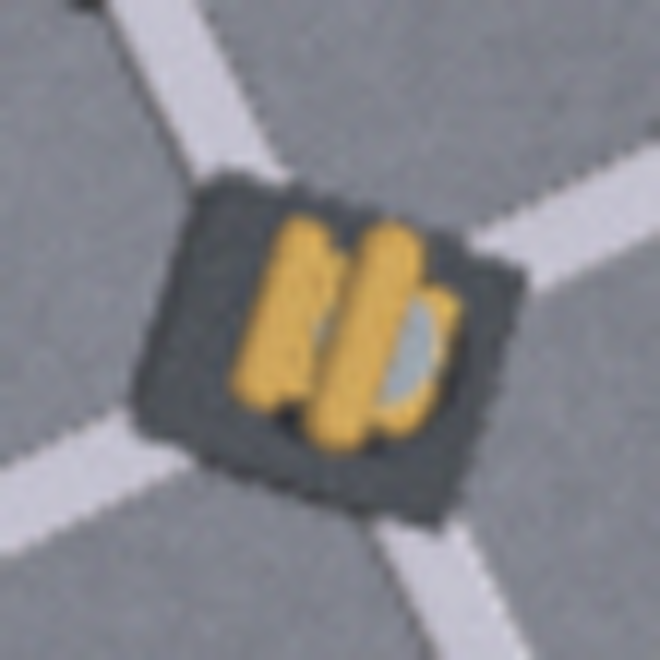

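View pics/stud_s.png

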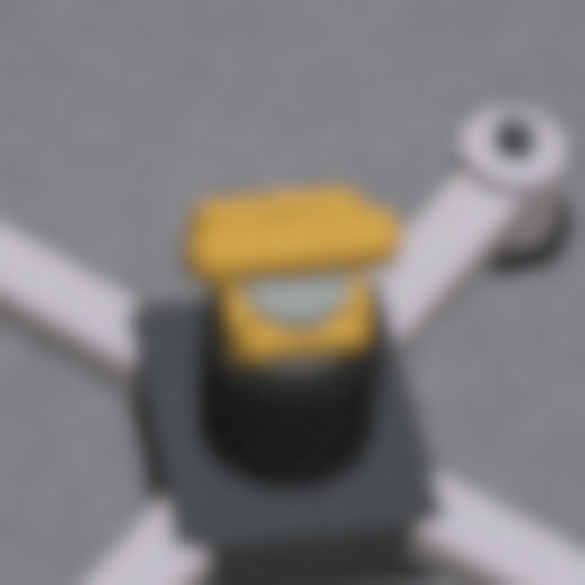

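```bash
cat > st.py <<'E'
from h import *
s=robot.sense()
R=Ro.from_quat(s["tool_rot"]).as_matrix()
print("t",s["t"].__round__(2),"tcp",s["tcp_pos"].round(4),"F",s["force"].round(2),"M",s["wrist_torque"].round(2),"w",round(s["grip_width"],4))
print("q",s["joint_pos"].round(3))
print("X",R[:,0].round(3),"Y",R[:,1].round(3),"Z",R[:,2].round(3),"jaw deg",np.degrees(np.arctan2(R[1,2],R[0,2])).round(2))
def plan(target,Rt=None):
    d=R.T@(np.array(target)-s["tcp_pos"]); out=("lin units(/20mm)",(d/.02).round(2))
    if Rt is not None: out+=("rot units",(Ro.from_matrix(R.T@Rt).as_rotvec()/.15).round(2))
    print(*out)
E
python3 - <<'E'
from st import *
f=grab("wrist");c,d=ray(f,(320,240));print("cam",c,d)
print("cam in tool",R.T@(c-s["tcp_pos"]),R.T@d)
plan([.4495,.3225,.2])
E
```

```text
t 0.25 tcp [0.2351 0.5789 0.242 ] F [ 0.1  -0.74  0.74] M [ 0.01  0.01 -0.  ] w 0.085
q [-1.208  0.333 -0.065  1.46   0.022  1.35  -0.089]
X [-0.    -0.001 -1.   ] Y [-0.926  0.376 -0.   ] Z [ 0.376  0.926 -0.001] jaw deg 67.89
cam [0.17205747 0.60442995 0.37457662] [ 0.24444914 -0.09621206 -0.96487712]
cam in tool [-0.13261155  0.06803007 -0.00018562] [ 0.96487628 -0.2626823   0.00343142]
lin units(/20mm) [  2.1  -14.76  -7.84]
```

```bash
python3 -m pendant '[{"linear":[0,-1,-0.53],"rotation":[0,0,0]},{"linear":[0,-1,-0.53],"rotation":[0,0,0]},{"linear":[0,-1,-0.53],"rotation":[0,0,0]},{"linear":[0,-1,-0.53],"rotation":[0,0,0]},{"linear":[0,-1,-0.53],"rotation":[0,0,0]},{"linear":[0,-1,-0.53],"rotation":[0,0,0]},{"linear":[0,-1,-0.53],"rotation":[0,0,0]},{"linear":[0,-1,-0.53],"rotation":[0,0,0]},{"linear":[0,-1,-0.53],"rotation":[0,0,0]},{"linear":[0,-1,-0.53],"rotation":[0,0,0]},{"linear":[0,-1,-0.53],"rotation":[0,0,0]},{"linear":[0,-1,-0.53],"rotation":[0.4,0,0]}]' 0.35 30
python3 -m pendant '[{"linear":[0,-1,-0.53],"rotation":[0.4,0,0]},{"linear":[0,-0.9,-0.53],"rotation":[0.4,0,0]},{"linear":[0,0,0],"rotation":[0,0,0]},{"linear":[0,0,0],"rotation":[0,0,0]}]'
python3 - <<'E'
from st import *
f=grab("wrist","w1");plan([.4495,.3225,.2]);print(proj(f,[.4495,.3225,.106]))
E
```

```text
t: 1.5
tcp_pos: [0.4103, 0.37, 0.2424]
tool_rot: [-0.376, 0.598, 0.377, 0.599]
force: [0.1, -0.5, 1.5]
grip_width: 0.0555
t: 1.9
tcp_pos: [0.4339, 0.3344, 0.2424]
tool_rot: [-0.34, 0.62, 0.34, 0.62]
force: [0.4, 0.4, 0.0]
grip_width: 0.0557
t 1.9 tcp [0.4339 0.3344 0.2424] F [0.36 0.39 0.04] M [-0.02  0.02  0.01] w 0.0557
q [-0.858  0.159  0.133  1.676 -0.022  1.308  0.282]
X [-0.  0. -1.] Y [-0.843  0.538  0.   ] Z [0.538 0.843 0.   ] jaw deg 57.48
lin units(/20mm) [ 2.12 -0.98 -0.08]
[[316.57701748 259.04478509]]
```

View pics/w1.png

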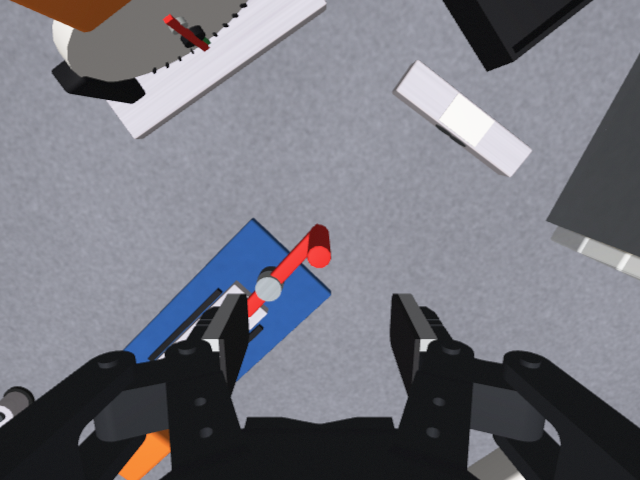

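```bash
python3 -m pendant '[{"linear":[0.8,-0.45,0],"rotation":[0,0,0]},{"linear":[0.9,-0.43,0],"rotation":[0,0,0]},{"linear":[0.9,0,0],"rotation":[0,0,0]},{"linear":[0.9,0,0],"rotation":[0,0,0]},{"linear":[0.9,0,0],"rotation":[0,0,0]},{"linear":[0.9,0,0],"rotation":[0,0,0]},{"linear":[0.9,0,0],"rotation":[0,0,0]},{"linear":[0.9,0,0],"rotation":[0,0,0]},{"linear":[0.7,0,0],"rotation":[0,0,0]},{"linear":[0,0,0],"rotation":[0,0,0]}]'
python3 - <<'E'
from st import *
f=grab("wrist","w2");p=s["tcp_pos"]
H=np.array([.4665,.2575]);
for a in np.radians([102,125,147,170,192,197]):
    plan([*(H+.07*np.array([np.cos(a),np.sin(a)])),.085])
E
```

```text
t: 2.95
tcp_pos: [0.4472, 0.3252, 0.0844]
tool_rot: [-0.341, 0.621, 0.341, 0.618]
force: [-0.1, 0.2, -0.4]
grip_width: 0.0551
t 2.95 tcp [0.4472 0.3252 0.0844] F [-0.07  0.25 -0.38] M [0.01 0.05 0.05] w 0.0551
q [-0.826  0.32   0.134  1.833 -0.05   0.994  0.335]
X [-0.003 -0.002 -1.   ] Y [-0.845  0.535  0.001] Z [ 0.535  0.845 -0.003] jaw deg 57.65
lin units(/20mm) [-0.03 -0.18  0.16]
lin units(/20mm) [-0.02  0.6  -1.  ]
lin units(/20mm) [-0.02  0.87 -2.31]
lin units(/20mm) [-0.02  0.61 -3.68]
lin units(/20mm) [-0.01 -0.12 -4.79]
lin units(/20mm) [-0.01 -0.35 -5.  ]
```

View pics/w2.png

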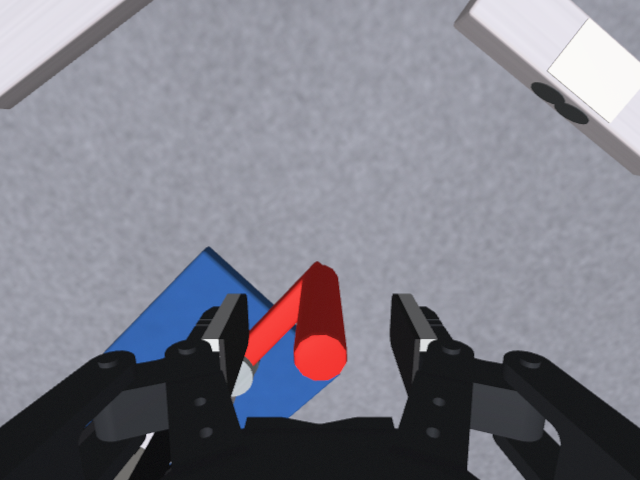

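```bash
python3 -m pendant '[{"linear":[0,-0.1,0],"rotation":[0,0,0]},{"linear":[0,0,0],"rotation":[0,0,0]},{"linear":[0,0.1,-0.4],"rotation":[0,0,0]},{"linear":[0,0.3,-0.5],"rotation":[0,0,0]},{"linear":[0,0.3,-0.5],"rotation":[0,0,0]},{"linear":[0,0.15,-0.6],"rotation":[0,0,0]},{"linear":[0,0.12,-0.6],"rotation":[0,0,0]},{"linear":[0,-0.1,-0.6],"rotation":[0,0,0]},{"linear":[0,-0.15,-0.6],"rotation":[0,0,0]},{"linear":[0,-0.3,-0.6],"rotation":[0,0,0]},{"linear":[0,-0.35,-0.5],"rotation":[0,0,0]},{"linear":[0,0,0],"rotation":[0,0,0]}]' 0.58
python3 - <<'E'
from st import *
f=grab("wrist","w3");T=grab("top"); big(T["img"],180,190,340,310,5,"t3")
E
```

```text
t: 4.2
tcp_pos: [0.3971, 0.2398, 0.0862]
tool_rot: [-0.34, 0.62, 0.339, 0.62]
force: [-0.2, -1.5, -0.8]
grip_width: 0.0358
t 4.2 tcp [0.3971 0.2398 0.0862] F [-0.24 -1.46 -0.83] M [-0.01 -0.07  0.01] w 0.0358
q [-0.79   0.136  0.157  2.057 -0.025  0.951  0.382]
X [-0.    -0.001 -1.   ] Y [-0.843  0.539 -0.   ] Z [ 0.539  0.843 -0.001] jaw deg 57.41
```

View pics/w3.png

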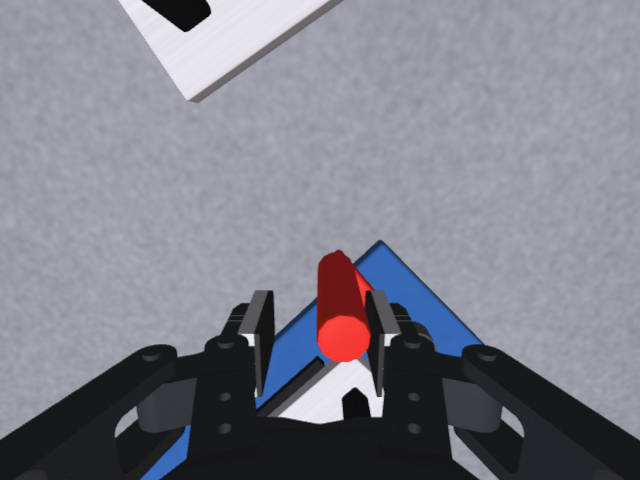

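View pics/t3.png

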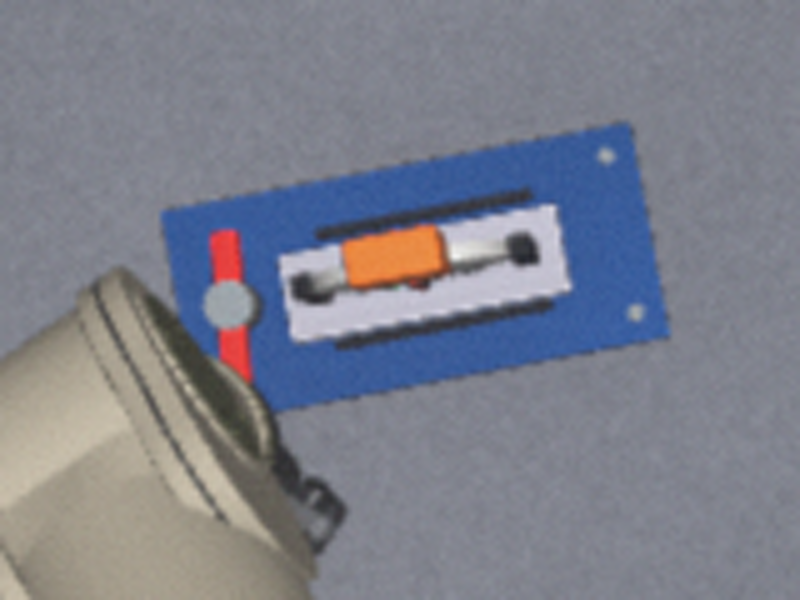

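```bash
python3 -m pendant '[{"linear":[0,-0.1,-0.25],"rotation":[0,0,0]},{"linear":[0,-0.2,-0.25],"rotation":[0,0,0]},{"linear":[0,-0.1,-0.2],"rotation":[0,0,0]},{"linear":[0,0,0],"rotation":[0,0,0]},{"linear":[0,0,0],"rotation":[0,0,0]}]'
python3 - <<'E'
from st import *
f=grab("wrist","w4");T=grab("top"); big(T["img"],180,190,340,310,5,"t4")
E
```

```text
t: 4.8
tcp_pos: [0.3966, 0.2322, 0.087]
tool_rot: [-0.34, 0.616, 0.344, 0.622]
force: [8.2, 28.6, -17.7]
grip_width: 0.0359
t 4.8 tcp [0.3966 0.2322 0.087 ] F [  8.18  28.65 -17.74] M [ 5.51 -1.45  0.04] w 0.0359
q [-0.778  0.119  0.161  2.074 -0.029  0.941  0.408]
X [ 0.005  0.009 -1.   ] Y [-0.847  0.532  0.001] Z [0.532 0.847 0.01 ] jaw deg 57.85
```

View pics/t4.png

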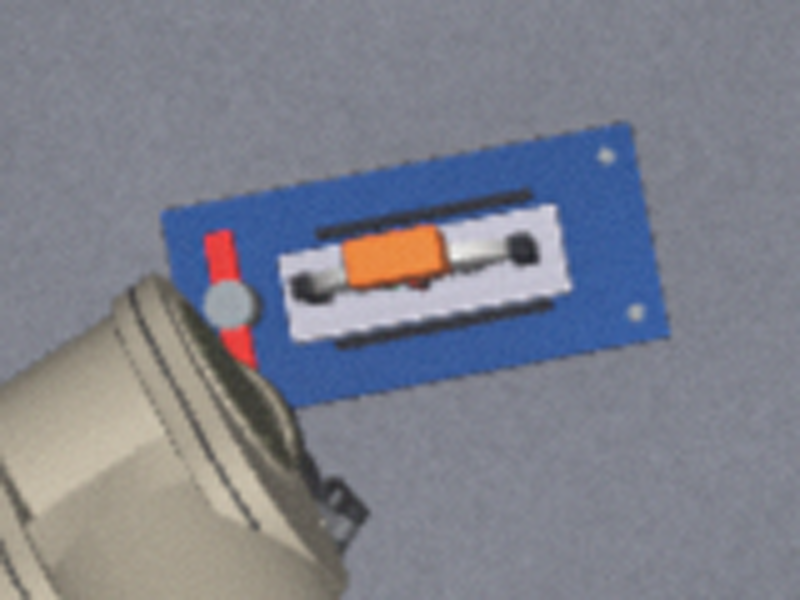

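```bash
python3 -m pendant '[{"linear":[0,0.1,0.35],"rotation":[0,0,0]},{"linear":[0,0.1,0.25],"rotation":[0,0,0]},{"linear":[0,0,0],"rotation":[0,0,0]},{"linear":[-0.7,0,0],"rotation":[0,0,0]},{"linear":[-0.9,0,0],"rotation":[0,0,0]},{"linear":[-0.9,0,0],"rotation":[0,0,0]},{"linear":[-0.9,0,0],"rotation":[0,0,0]},{"linear":[-0.9,0,0],"rotation":[0,0,0]},{"linear":[-0.9,0,0],"rotation":[0,0,0]},{"linear":[-0.6,0,0],"rotation":[0,0,0]},{"linear":[0,0,0],"rotation":[0,0,0]}]' 0.4
python3 - <<'E'
from st import *
T=np.load("top.npy",allow_pickle=True).item();S=np.load("side.npy",allow_pickle=True).item()
print("lookalike block",tri([ray(T,(173,342.8)),ray(S,(181,159))]))
print("side cam",ray(S,(320,240))[0])
f=grab("wrist","w5")
Y=np.array([-.84,.54,0]);X0=np.array([0,0,-1.]);Z=np.cross(X0,Y)
for a in (15,20,25,30):
    a=np.radians(a);Xp=np.cos(a)*X0-np.sin(a)*Y;Yp=np.sin(a)*X0+np.cos(a)*Y
    print(np.array([.486,.165,.045])-.16*Xp+.09*Yp)
E
```

```text
t: 6.0
tcp_pos: [0.3995, 0.2385, 0.2036]
tool_rot: [-0.34, 0.619, 0.341, 0.621]
force: [-0.6, 0.6, -0.0]
grip_width: 0.0513
t 6.0 tcp [0.3995 0.2385 0.2036] F [-0.6   0.56 -0.04] M [-0.02 -0.01 -0.02] w 0.0513
q [-7.950e-01 -1.000e-03  1.590e-01  1.928e+00 -0.000e+00  1.212e+00
  3.690e-01]
X [ 0.002  0.001 -1.   ] Y [-0.844  0.536 -0.001] Z [0.536 0.844 0.002] jaw deg 57.56
lookalike block [0.26070776 0.33838153 0.19309943]
side cam [ 0.17977053 -0.65431687  0.71863239]
[0.37819073 0.23430596 0.17625442]
[0.36899173 0.2402196  0.16456901]
[0.36068324 0.24556078 0.1519736 ]
[0.35332848 0.25028883 0.13856406]
```

View pics/w5.png

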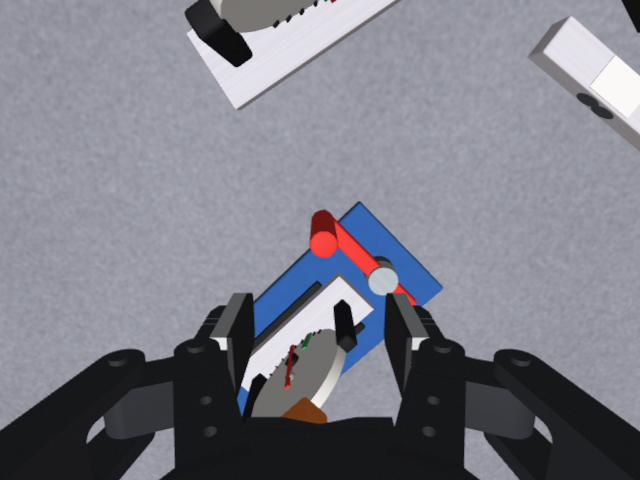

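```bash
python3 -m pendant '[{"linear":[0,0.4,0],"rotation":[0,0,-0.8]},{"linear":[0,0.4,0],"rotation":[0,0,-0.8]},{"linear":[0,0.4,0],"rotation":[0,0,-0.8]},{"linear":[0,0,0],"rotation":[0,0,0]},{"linear":[0,0,0],"rotation":[0,0,0]}]' 0
python3 - <<'E'
from st import *
f=grab("wrist","w6"); np.save("w6.npy",f,allow_pickle=True)
c=proj(f,[.486,.165,.05])[0].astype(int);print(c)
x0=max(0,c[0]-80);y0=max(0,c[1]-60)
print(x0,y0);big(f["img"],x0,y0,x0+160,y0+120,5,"w6z")
E
```

```text
t: 6.55
tcp_pos: [0.3782, 0.251, 0.1984]
tool_rot: [-0.447, 0.549, 0.225, 0.67]
force: [0.6, -0.6, -0.1]
grip_width: 0.0856
t 6.55 tcp [0.3782 0.251  0.1984] F [ 0.61 -0.56 -0.09] M [ 0.18  0.3  -0.03] w 0.0856
q [-0.93  -0.068 -0.02   2.051  0.389  1.168 -0.099]
X [ 0.296 -0.189 -0.936] Y [-0.792  0.5   -0.351] Z [ 0.534  0.845 -0.002] jaw deg 57.69
[302 301]
222 241
```

View pics/w6z.png

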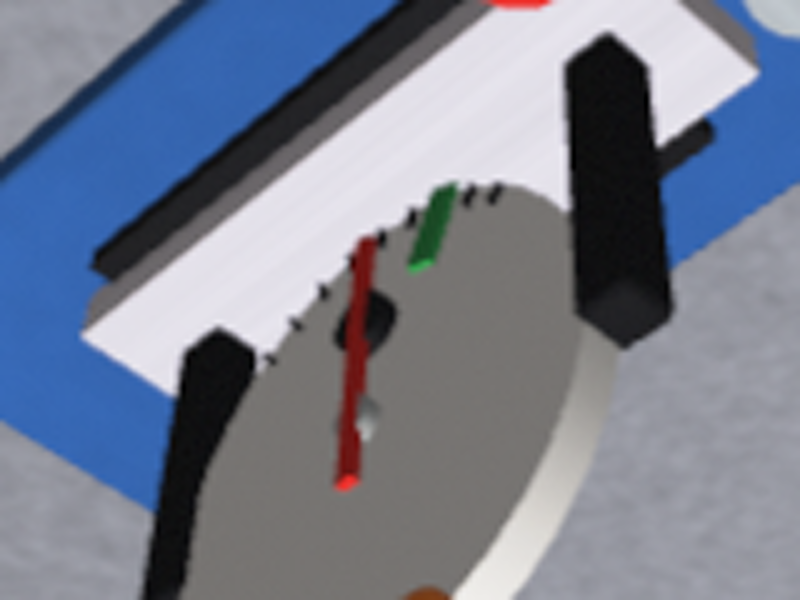

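Run:
```python
from h import *
f=np.load("w6.npy",allow_pickle=True).item()
g=np.radians(102);gx=np.array([np.cos(g),np.sin(g),0]);gy=np.array([-np.sin(g),np.cos(g),0])
O=np.array([.486,.1645,.012])
def hit(q,off):
    c,d=ray(f,(222+q[0]/5,241+q[1]/5)); p=c+d*((O+gy*off-c)@gy)/(d@gy); return (p-O)@gx*1e3,(p-O)[2]*1e3
for n,q,off in [("tick",(270,358),.0045),("tick",(295,325),.0045),("tick",(323,292),.0045),("tick",(380,237),.0045),("tick",(412,216),.0045),("tick",(470,195),.0045),("tick",(497,193),.0045),("mark out",(446,187),.006),("mark in",(422,262),.006),("mark mid",(433,226),.006),("ptr",(367,240),.006),("ptr top",(346,480),.006),("hub",(362,425),.004)]:
    x,z=hit(q,off); print(n,round(x,1),round(z,1),"ang",np.degrees(np.arctan2(x,68-z)).round(1),"r",np.hypot(x,68-z).round(1))
```

```text
tick -29.9 34.2 ang -41.5 r 45.1
tick -23.6 30.1 ang -31.9 r 44.6
tick -16.3 26.6 ang -21.5 r 44.4
tick -1.3 23.0 ang -1.6 r 45.0
tick 7.2 23.8 ang 9.2 r 44.8
tick 22.1 29.7 ang 29.9 r 44.2
tick 28.7 34.4 ang 40.4 r 44.2
mark out 17.5 25.2 ang 22.2 r 46.3
mark in 12.0 40.4 ang 23.4 r 30.1
mark mid 14.4 33.1 ang 22.5 r 37.8
ptr -3.1 23.6 ang -4.0 r 44.5
ptr top -3.9 79.2 ang -160.7 r 11.9
hub -3.2 66.8 ang -69.3 r 3.5
```

```bash
cat >> st.py <<'E'
def Rt(jaw,lean=0):
    Z=np.array([np.cos(np.radians(jaw)),np.sin(np.radians(jaw)),0]);X=np.array([0,0,-1.]);Y=np.cross(Z,X)
    return np.stack([X,Y,Z],1)@Ro.from_rotvec([0,0,-lean]).as_matrix()
E
python3 - <<'E'
from st import *
plan([.4865,.165,.25],Rt(12))
E
python3 - <<'E'
import sys;sys.path.insert(0,'.')
from h import *
f=np.load("w6.npy",allow_pickle=True).item()
g=np.radians(102);gx=np.array([np.cos(g),np.sin(g),0]);gy=np.array([-np.sin(g),np.cos(g),0])
O=np.array([.486,.1645,.012])-gx*.001
for off in(.003,.0045):
  for q in [(446,187),(433,226),(422,262)]:
    c,d=ray(f,(222+q[0]/5,241+q[1]/5)); p=c+d*((O+gy*off-c)@gy)/(d@gy); x,z=(p-O)@gx*1e3,(p-O)[2]*1e3
    print(off,np.arctan2(x,68-z).round(3),np.hypot(x,68-z).round(1))
E
```

```text
t 6.6 tcp [0.3789 0.2505 0.1987] F [-0.81 -0.08 -0.05] M [ 0.2   0.28 -0.  ] w 0.0857
q [-0.929 -0.068 -0.019  2.05   0.389  1.168 -0.099]
X [ 0.295 -0.189 -0.936] Y [-0.791  0.502 -0.351] Z [ 0.536  0.844 -0.001] jaw deg 57.57
lin units(/20mm) [-0.   -7.3  -0.73] rot units [5.25 0.94 2.27]
0.003 0.311 50.1
0.003 0.3 41.5
0.003 0.294 33.6
0.0045 0.357 48.3
0.0045 0.355 39.8
0.0045 0.363 32.0
```

```bash
python3 -m pendant '[{"linear":[-0.5,0,0],"rotation":[0.75,0.134,0.324]},{"linear":[-0.5,0,0],"rotation":[0.75,0.134,0.324]},{"linear":[-0.5,0,0],"rotation":[0.75,0.134,0.324]},{"linear":[-0.5,0,0],"rotation":[0.75,0.134,0.324]},{"linear":[-0.5,0,0],"rotation":[0.75,0.134,0.324]},{"linear":[-0.5,0,0],"rotation":[0.75,0.134,0.324]},{"linear":[-0.2,0,0],"rotation":[0.75,0.134,0.324]},{"linear":[0,0,0],"rotation":[0,0,0]},{"linear":[0,0,0],"rotation":[0,0,0]}]'
python3 - <<'E'
from st import *
plan([.4865,.165,.25],Rt(12))
E
```

```text
t: 7.5
tcp_pos: [0.3686, 0.259, 0.2613]
tool_rot: [-0.074, 0.702, 0.074, 0.704]
force: [-0.4, 0.6, -0.4]
grip_width: 0.0853
t 7.5 tcp [0.3686 0.259  0.2613] F [-0.41  0.57 -0.42] M [-0.    0.02  0.02] w 0.0853
q [-0.819 -0.072  0.099  1.873  0.009  1.338 -0.512]
X [ 0.002  0.    -1.   ] Y [-0.209  0.978 -0.   ] Z [0.978 0.209 0.003] jaw deg 12.04
lin units(/20mm) [ 0.58 -5.83  4.78] rot units [0.   0.02 0.  ]
```

```bash
python3 -m pendant '[{"linear":[0,-0.97,0.8],"rotation":[0,0,0]},{"linear":[0,-0.97,0.8],"rotation":[0,0,0]},{"linear":[0,-0.97,0.8],"rotation":[0,0,0]},{"linear":[0,-0.97,0.8],"rotation":[0,0,0]},{"linear":[0,-0.97,0.8],"rotation":[0,0,0]},{"linear":[0,-0.97,0.8],"rotation":[0,0,0]},{"linear":[0,0,0],"rotation":[0,0,0]},{"linear":[0,0,0],"rotation":[0,0,0]}]'
python3 - <<'E'
from st import *
f=grab("wrist","w7");plan([.4865,.165,.144],Rt(12)); 
for s_,c,l in blobs(masks(f["img"])["orange"],200): print(s_,c)
for dx in(-.022,.022):
  for dy in(-.011,.011):
    g=np.radians(102);print(proj(f,np.array([.4865,.165,.168])+dx*np.array([np.cos(g),np.sin(g),0])+dy*np.array([-np.sin(g),np.cos(g),0])))
E
```

```text
t: 8.3
tcp_pos: [0.4857, 0.166, 0.2611]
tool_rot: [-0.074, 0.703, 0.074, 0.704]
force: [-0.1, 0.2, -0.0]
grip_width: 0.0854
t 8.3 tcp [0.4857 0.166  0.2611] F [-0.07  0.19 -0.  ] M [0.05 0.06 0.03] w 0.0854
q [-0.673  0.067  0.268  1.739 -0.018  1.337 -0.191]
X [ 0.001  0.    -1.   ] Y [-0.209  0.978 -0.   ] Z [0.978 0.209 0.001] jaw deg 12.08
lin units(/20mm) [ 5.85 -0.06  0.02] rot units [0.01 0.01 0.  ]
[301, 219, 35, 69, 2306] [317.7, 252.2]
[[336.93308922 286.19126678]]
[[301.60006479 286.1510816 ]]
[[338.00675985 216.87394842]]
[[300.85577569 216.81572873]]
```

View pics/w7.png

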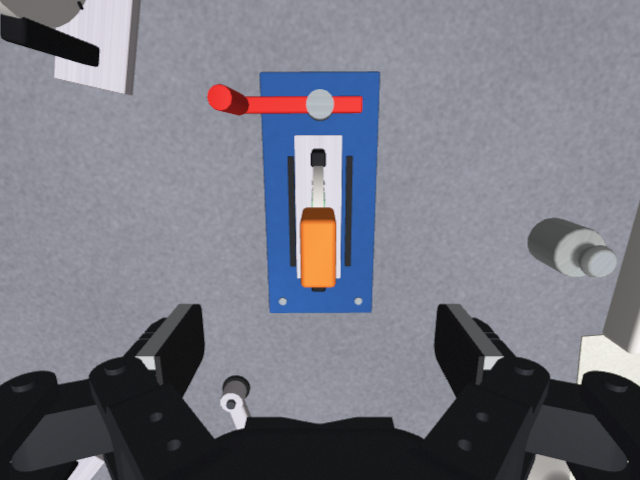

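```bash
python3 -m pendant '[{"linear":[0.85,0,0],"rotation":[0,0,0]},{"linear":[0.85,0,0],"rotation":[0,0,0]},{"linear":[0.85,0,0],"rotation":[0,0,0]},{"linear":[0.85,0,0],"rotation":[0,0,0]},{"linear":[0.85,0,0],"rotation":[0,0,0]},{"linear":[0.8,0,0],"rotation":[0,0,0]},{"linear":[0.75,0,0],"rotation":[0,0,0]},{"linear":[0,0,0],"rotation":[0,0,0]},{"linear":[0,0,0],"rotation":[0,0,0]}]' 0.4
python3 -m pendant '[{"linear":[0,0,0],"rotation":[0,0,0]},{"linear":[0,0,0],"rotation":[0,0,0]},{"linear":[0,0,0],"rotation":[0,0,0]},{"linear":[0,0,0],"rotation":[0,0,0]},{"linear":[0,0,0],"rotation":[0,0,0]},{"linear":[0,0,0],"rotation":[0,0,0]},{"linear":[0,0,0],"rotation":[0,0,0]},{"linear":[0,0,0],"rotation":[0,0,0]}]' 1 70
python3 - <<'E'
from st import *
f=grab("wrist","w8");plan([.4865,.165,.144],Rt(12));
E
```

```text
t: 9.25
tcp_pos: [0.4858, 0.1668, 0.1461]
tool_rot: [-0.074, 0.702, 0.075, 0.704]
force: [0.5, -0.1, 0.5]
grip_width: 0.0511
t: 10.05
tcp_pos: [0.4864, 0.1664, 0.1467]
tool_rot: [-0.073, 0.702, 0.074, 0.704]
force: [-2.6, -0.1, 5.6]
grip_width: 0.0209
t 10.05 tcp [0.4864 0.1664 0.1467] F [-2.57 -0.05  5.56] M [-0.05  0.7   0.09] w 0.0209
q [-0.661  0.162  0.266  1.888 -0.048  1.095 -0.167]
X [ 0.003  0.002 -1.   ] Y [-0.208  0.978  0.001] Z [0.978 0.208 0.003] jaw deg 12.0
lin units(/20mm) [ 0.13 -0.07 -0.01] rot units [-0.    0.02 -0.01]
```

View pics/w8.png

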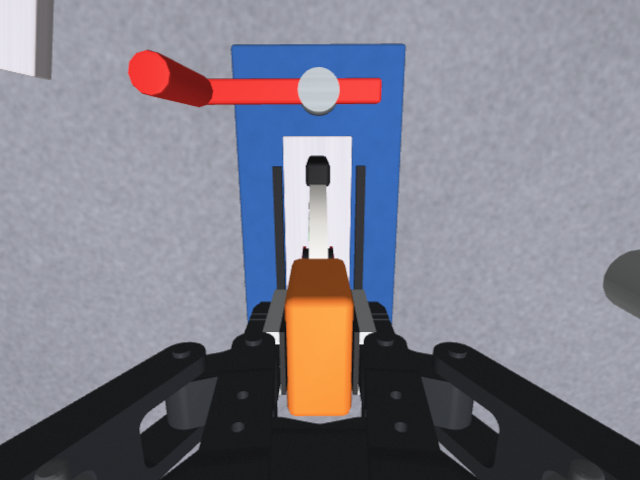

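```bash
python3 -m pendant '[{"linear":[-0.3,0,0],"rotation":[0,0,0]},{"linear":[-0.6,0,0],"rotation":[0,0,0]},{"linear":[-0.8,0,0],"rotation":[0,0,0]},{"linear":[-0.8,0,0],"rotation":[0,0,0]},{"linear":[-0.8,0,0],"rotation":[0,0,0]},{"linear":[-0.8,0,0],"rotation":[0,0,0]},{"linear":[-0.8,0,0],"rotation":[0,0,0]},{"linear":[-0.6,0,0],"rotation":[0,0,0]},{"linear":[-0.3,0,0],"rotation":[0,0,0]},{"linear":[0,0,0],"rotation":[0,0,0]},{"linear":[0,0,0],"rotation":[0,0,0]}]'
python3 - <<'E'
from st import *
T=np.load("top.npy",allow_pickle=True).item()
a=onz(T,(365+397/12,220+225/12),.083);b=onz(T,(365+335/12,220+450/12),.083)
print("ridge",a,b,(a+b)/2,np.linalg.norm(a-b),np.degrees(np.arctan2(*(b-a)[[1,0]])))
f=grab("wrist","w9");S=grab("side","s9"); 
plan([.482,-.152,.2611],Rt(-15.4))
E
```

```text
t: 11.2
tcp_pos: [0.4857, 0.1659, 0.2612]
tool_rot: [-0.074, 0.703, 0.074, 0.704]
force: [-0.2, 0.5, -2.5]
grip_width: 0.0212
t 11.2 tcp [0.4857 0.1659 0.2612] F [-0.19  0.52 -2.48] M [ 0.01  0.01 -0.  ] w 0.0212
q [-0.674  0.066  0.269  1.74  -0.018  1.337 -0.192]
X [ 0.002  0.001 -1.   ] Y [-0.208  0.978  0.   ] Z [0.978 0.208 0.002] jaw deg 11.99
ridge [ 0.50385374 -0.15811956  0.083     ] [ 0.45901311 -0.14672043  0.083     ] [ 0.48143342 -0.15242     0.083     ] 0.046266859386465777 165.73672025801335
lin units(/20mm) [-1.000e-02 -1.551e+01 -3.480e+00] rot units [ 3.19  0.01 -0.01]
```

View pics/s9.png

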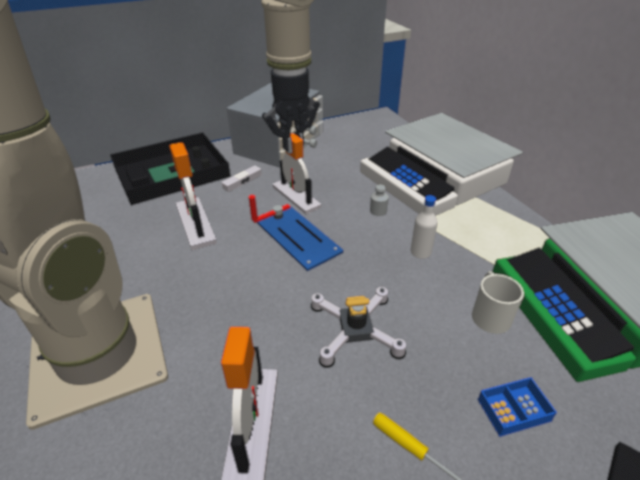

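```bash
python3 -m pendant '[{"linear":[0,-0.5,-0.1],"rotation":[0,0,0]},{"linear":[0,-1,-0.22],"rotation":[0,0,0]},{"linear":[0,-1,-0.22],"rotation":[0,0,0]},{"linear":[0,-1,-0.22],"rotation":[0,0,0]},{"linear":[0,-1,-0.22],"rotation":[0,0,0]},{"linear":[0,-1,-0.22],"rotation":[0,0,0]},{"linear":[0,-1,-0.22],"rotation":[0,0,0]},{"linear":[0,-1,-0.22],"rotation":[0,0,0]},{"linear":[0,-1,-0.22],"rotation":[0,0,0]},{"linear":[0,-1,-0.22],"rotation":[0,0,0]},{"linear":[0,-1,-0.22],"rotation":[0,0,0]},{"linear":[0,-1,-0.22],"rotation":[0,0,0]}]'
python3 -m pendant '[{"linear":[0,-1,-0.22],"rotation":[0,0,0]},{"linear":[0,-1,-0.22],"rotation":[0,0,0]},{"linear":[0,-1,-0.22],"rotation":[0,0,0]},{"linear":[0,-0.7,-0.3],"rotation":[0.4,0,0]},{"linear":[0,0,0],"rotation":[0.7,0,0]},{"linear":[0,0,0],"rotation":[0.7,0,0]},{"linear":[0,0,0],"rotation":[0.7,0,0]},{"linear":[0,0,0],"rotation":[0.56,0,0]},{"linear":[0,0,0],"rotation":[0,0,0]},{"linear":[0,0,0],"rotation":[0,0,0]}]'
cat >> st.py <<'E'
ST=np.array([.4815,-.1525,.085]);sa=np.radians(75.7)
def tgt(th,press=.002,up=0,ST=ST):
    sx=np.array([np.cos(sa),np.sin(sa),0]);z=np.array([0,0,1.])
    n=np.sin(th)*sx+np.cos(th)*z; gx=np.cos(th)*sx-np.sin(th)*z
    O=ST-.007*z+.007*n+(up-press)*z
    return O+.1347*n+.0014*gx
E
python3 - <<'E'
from st import *
f=grab("wrist","w10");S=grab("side","s10");T=grab("top","t10")
big(S["img"],270,100,430,350,3,"s10z")
plan(tgt(0,0,.03),Rt(-14.3));plan(tgt(.34,0,.03),Rt(-14.3,.34));
E
```

```text
t: 12.5
tcp_pos: [0.4839, -0.0712, 0.2612]
tool_rot: [-0.073, 0.703, 0.074, 0.704]
force: [1.6, -0.8, -3.2]
grip_width: 0.0212
t: 13.5
tcp_pos: [0.4807, -0.1461, 0.2613]
tool_rot: [0.088, 0.701, -0.087, 0.702]
force: [-0.1, -0.2, -3.3]
grip_width: 0.0214
t 13.5 tcp [ 0.4807 -0.1461  0.2613] F [-0.06 -0.21 -3.33] M [-0.04 -0.   -0.03] w 0.0214
q [-0.361  0.032  0.585  1.778 -0.02   1.335 -0.02 ]
X [ 0.002  0.001 -1.   ] Y [0.246 0.969 0.002] Z [ 0.969 -0.246  0.002] jaw deg -14.26
lin units(/20mm) [ 0.58 -0.23  0.12] rot units [ 0.    0.01 -0.01]
lin units(/20mm) [1.01 2.13 0.12] rot units [ 0.    0.01 -2.28]
```

View pics/s10z.png

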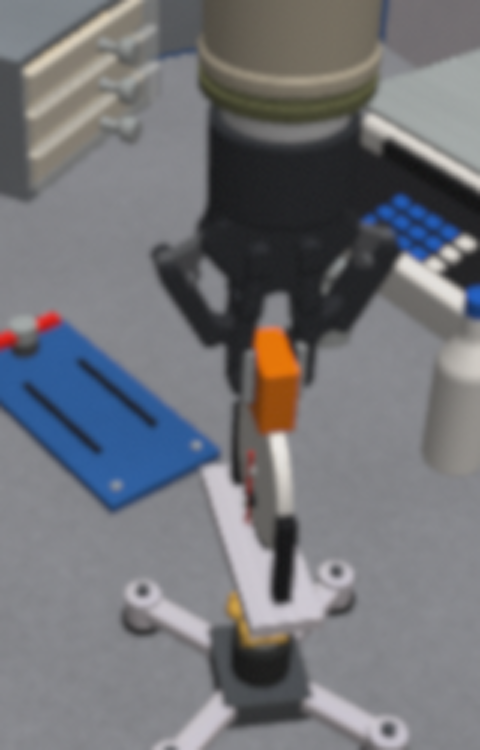

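View pics/t10.png

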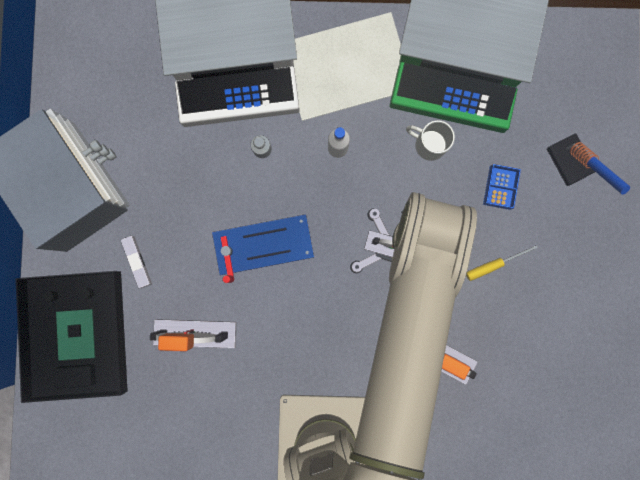

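View pics/w10.png

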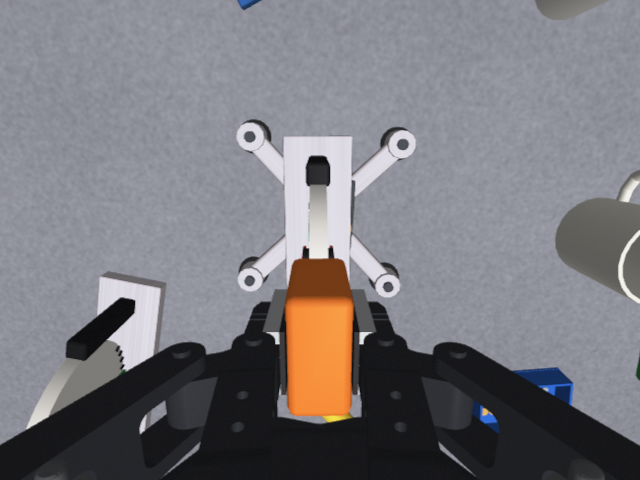

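```bash
python3 -m pendant '[{"linear":[0.1,0.5,0.04],"rotation":[0,0,-0.5]},{"linear":[0.1,0.5,0.04],"rotation":[0,0,-0.6]},{"linear":[0.2,0.5,0.04],"rotation":[0,0,-0.6]},{"linear":[0.3,0.4,0],"rotation":[0,0,-0.58]},{"linear":[0,0,0],"rotation":[0,0,0]},{"linear":[0,0,0],"rotation":[0,0,0]},{"linear":[0,0,0],"rotation":[0,0,0]}]'
python3 - <<'E'
from st import *
plan(tgt(.34,0,.03),Rt(-14.3,.34));plan(tgt(.34,0,.005),Rt(-14.3,.34))
E
```

```text
t: 14.35
tcp_pos: [0.492, -0.1134, 0.2438]
tool_rot: [-0.031, 0.706, -0.206, 0.677]
force: [-0.3, 0.0, -2.8]
grip_width: 0.0214
t 14.35 tcp [ 0.492  -0.1134  0.2438] F [-0.26  0.03 -2.82] M [ 0.65 -0.15 -0.02] w 0.0214
q [-0.511  0.103  0.469  1.787  0.284  1.369 -0.367]
X [-0.08  -0.323 -0.943] Y [ 0.236  0.913 -0.332] Z [ 0.969 -0.249  0.003] jaw deg -14.42
lin units(/20mm) [-0.01  0.43 -0.03] rot units [-0.02  0.01 -0.01]
lin units(/20mm) [ 1.17  0.84 -0.03] rot units [-0.02  0.01 -0.01]
```

```bash
python3 -m pendant '[{"linear":[0.2,0.36,0],"rotation":[0,0,0]},{"linear":[0.3,0.16,0],"rotation":[0,0,0]},{"linear":[0.3,0.16,0],"rotation":[0,0,0]},{"linear":[0.25,0.12,0],"rotation":[0,0,0]},{"linear":[0.12,0.04,0],"rotation":[0,0,0]},{"linear":[0,0,0],"rotation":[0,0,0]},{"linear":[0,0,0],"rotation":[0,0,0]},{"linear":[0,0,0],"rotation":[0,0,0]},{"linear":[0,0,0],"rotation":[0,0,0]}]'
python3 - <<'E'
from st import *
S=grab("side","s11");np.save("s11.npy",S,allow_pickle=True)
big(S["img"],290,180,410,330,4,"s11z")
plan(tgt(.34,0,0),Rt(-14.3,.34));print(proj(S,ST))
E
```

```text
t: 15.25
tcp_pos: [0.4943, -0.1045, 0.2159]
tool_rot: [-0.032, 0.706, -0.206, 0.677]
force: [0.8, 0.2, -2.9]
grip_width: 0.021
t 15.25 tcp [ 0.4943 -0.1045  0.2159] F [ 0.82  0.23 -2.92] M [ 0.57 -0.14 -0.01] w 0.021
q [-0.516  0.132  0.461  1.819  0.275  1.316 -0.391]
X [-0.08  -0.324 -0.943] Y [ 0.234  0.913 -0.334] Z [ 0.969 -0.247  0.002] jaw deg -14.32
lin units(/20mm) [ 0.24  0.03 -0.03] rot units [-0.01  0.01  0.  ]
[[356.61497977 299.57382953]]
```

View pics/s11z.png

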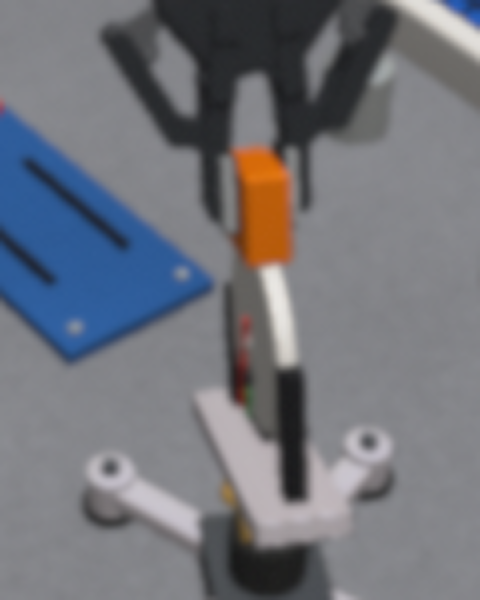

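```bash
python3 -m pendant '[{"linear":[0.1,0.035,0],"rotation":[0,0,0]},{"linear":[0.1,0.035,0],"rotation":[0,0,0]},{"linear":[0.06,0.02,0],"rotation":[0,0,0]},{"linear":[0.06,0.02,0],"rotation":[0,0,0]},{"linear":[0,0,0],"rotation":[0,0,0]},{"linear":[0,0,0],"rotation":[0,0,0]}]'
python3 - <<'E'
from st import *
plan(tgt(.34,0,0),Rt(-14.3,.34))
E
```

```text
t: 15.9
tcp_pos: [0.4942, -0.1045, 0.209]
tool_rot: [-0.032, 0.706, -0.206, 0.677]
force: [0.3, 1.0, -2.0]
grip_width: 0.0211
t 15.9 tcp [ 0.4942 -0.1045  0.209 ] F [ 0.32  0.97 -1.97] M [ 0.62  0.02 -0.12] w 0.0211
q [-0.515  0.139  0.461  1.827  0.273  1.302 -0.393]
X [-0.081 -0.324 -0.943] Y [ 0.234  0.913 -0.334] Z [ 0.969 -0.247  0.002] jaw deg -14.31
lin units(/20mm) [-0.08 -0.08 -0.02] rot units [-0.01  0.01  0.  ]
```

```bash
python3 -m pendant '[{"linear":[0.06,0.02,0],"rotation":[0,0,0]},{"linear":[0.06,0.02,0],"rotation":[0,0,0]},{"linear":[0,0,0],"rotation":[0,0,0]},{"linear":[0,0,0],"rotation":[0,0,0]},{"linear":[0,0,0],"rotation":[0,0,0]}]'
python3 - <<'E'
from st import *
S=grab("side","s12");np.save("s12.npy",S,allow_pickle=True)
plan(tgt(.34,0,0),Rt(-14.3,.34))
big(S["img"],320,225,380,290,9,"s12z")
f=grab("wrist","w12")
E
```

```text
t: 16.4
tcp_pos: [0.4942, -0.1046, 0.2065]
tool_rot: [-0.032, 0.706, -0.206, 0.677]
force: [-0.3, 2.3, 2.4]
grip_width: 0.0213
t 16.4 tcp [ 0.4942 -0.1046  0.2065] F [-0.25  2.26  2.39] M [ 0.64  0.25 -0.2 ] w 0.0213
q [-0.514  0.141  0.461  1.83   0.272  1.297 -0.394]
X [-0.08  -0.324 -0.943] Y [ 0.234  0.913 -0.334] Z [ 0.969 -0.247  0.002] jaw deg -14.31
lin units(/20mm) [-0.2  -0.12 -0.02] rot units [-0.01  0.01  0.  ]
```

View pics/s12z.png

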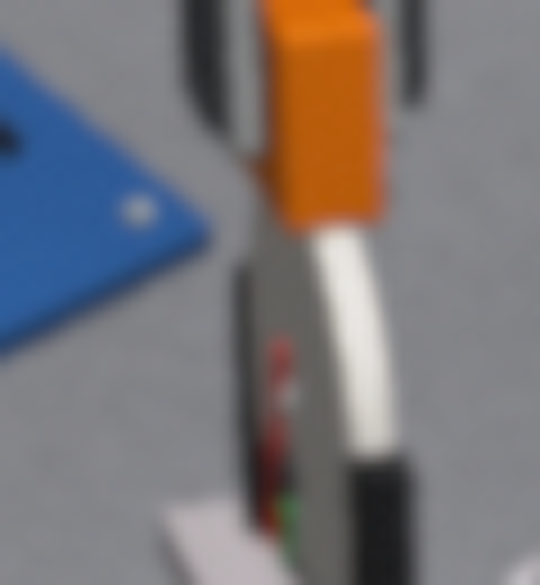

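View pics/w12.png

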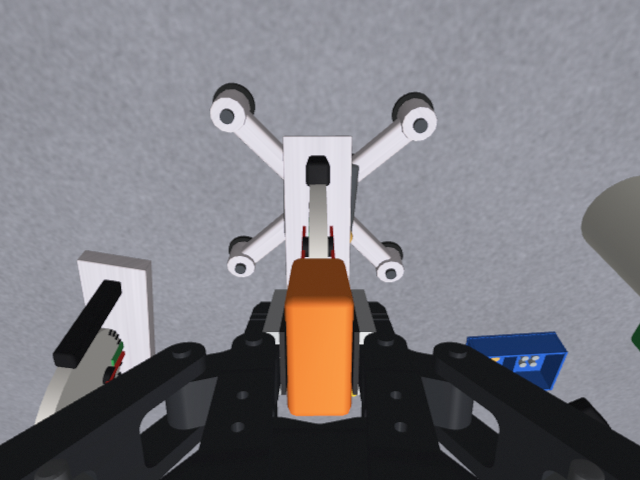

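Run:
```python
from h import *
from scipy.optimize import least_squares
f=np.load("w6.npy",allow_pickle=True).item()
big(f["img"],262,268,332,338,10,"w6zz")
def pts(q,off,dx,dz,yaw):
    g=np.radians(102)+yaw;gx=np.array([np.cos(g),np.sin(g),0]);gy=np.array([-np.sin(g),np.cos(g),0]);O=np.array([.486,.1645,.012+.068])+gx*dx+np.array([0,0,dz])
    c,d=ray(f,(222+q[0]/5,241+q[1]/5)); p=c+d*((O+gy*off-c)@gy)/(d@gy)-O; return p@gx,-p[2]
tk=[((270,358),-40),((295,325),-30),((323,292),-20),((380,237),0),((412,216),10),((470,195),30),((497,193),40)]
mk=[((446,187),.049),((422,262),.032)]
for yaw in (-.02,0,.02):
  for em in (0,.0005,.001):
    def res(p):
        dx,dz,off,rt=p;r=[]
        for q,a in tk:
            x,y=pts(q,off,dx,dz,yaw);a=np.radians(a);r+=[(x-rt*np.sin(a))*1e3,(y-rt*np.cos(a))*1e3]
        for q,rr in mk:
            x,y=pts(q,off+em,dx,dz,yaw);r.append((np.hypot(x,y)-rr)*1e3)
        return r
    s=least_squares(res,[0,0,.004,.045],loss="soft_l1")
    dx,dz,off,rt=s.x
    print(yaw,em,s.x.round(4),"cost",round(s.cost,2),[np.arctan2(*pts(q,off+em,dx,dz,yaw)).round(3) for q in((446,187),(433,226),(422,262))])
```

```text
-0.02 0 [-0.0004  0.0007  0.0049  0.0445] cost 2.34 [np.float64(0.34), np.float64(0.336), np.float64(0.341)]
-0.02 0.0005 [-0.0027 -0.002   0.0027  0.0451] cost 2.35 [np.float64(0.355), np.float64(0.355), np.float64(0.364)]
-0.02 0.001 [-0.005  -0.0047  0.0007  0.0457] cost 2.39 [np.float64(0.37), np.float64(0.373), np.float64(0.387)]
0 0 [0.0016 0.0039 0.0066 0.045 ] cost 0.71 [np.float64(0.345), np.float64(0.341), np.float64(0.344)]
0 0.0005 [-0.0008  0.0011  0.0045  0.0456] cost 0.67 [np.float64(0.36), np.float64(0.359), np.float64(0.367)]
0 0.001 [-0.003  -0.0016  0.0025  0.0462] cost 0.64 [np.float64(0.376), np.float64(0.378), np.float64(0.391)]
0.02 0 [0.0037 0.007  0.0082 0.0455] cost 1.6 [np.float64(0.351), np.float64(0.346), np.float64(0.348)]
0.02 0.0005 [0.0013 0.0043 0.0062 0.0461] cost 1.55 [np.float64(0.367), np.float64(0.365), np.float64(0.372)]
0.02 0.001 [-0.001   0.0016  0.0043  0.0467] cost 1.52 [np.float64(0.383), np.float64(0.385), np.float64(0.396)]
```

View pics/w6zz.png

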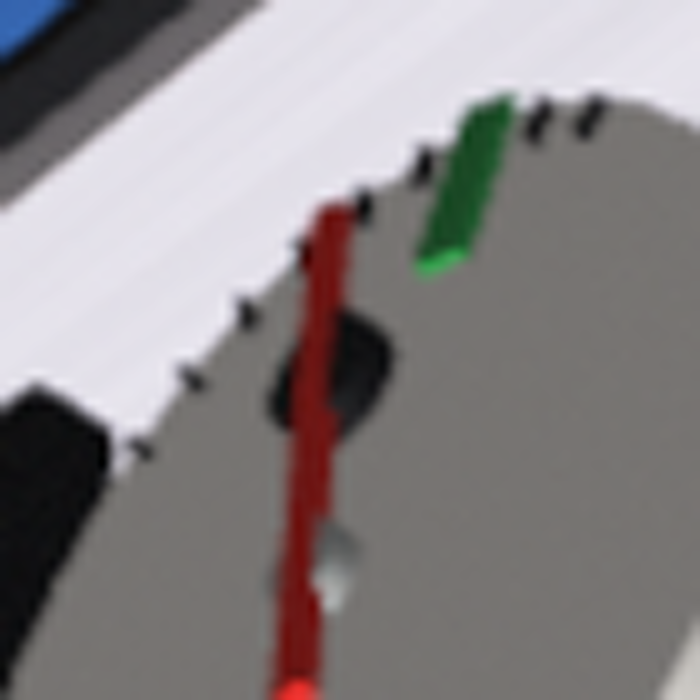

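```bash
python3 -m pendant '[{"linear":[-0.3,-0.1,0],"rotation":[0,0,0]},{"linear":[-0.6,-0.2,0],"rotation":[0,0,0]},{"linear":[-0.8,-0.28,0],"rotation":[0,0,0]},{"linear":[-0.7,-0.25,0],"rotation":[0,0,0]}]'
python3 -m pendant '[{"linear":[0,0,0],"rotation":[-0.66,-0.23,0]},{"linear":[0,0,0],"rotation":[-0.66,-0.23,0]},{"linear":[0,0,0],"rotation":[-0.66,-0.23,0]},{"linear":[0,0,0],"rotation":[-0.66,-0.23,0]},{"linear":[0,0,0],"rotation":[-0.66,-0.23,0]},{"linear":[0,0,0],"rotation":[-0.66,-0.23,0]},{"linear":[0,0,0],"rotation":[-0.66,-0.23,0]},{"linear":[0,0,0],"rotation":[-0.66,-0.23,0]},{"linear":[0,0,0],"rotation":[-0.66,-0.23,0]},{"linear":[0,0,0],"rotation":[-0.66,-0.23,0]}]'
python3 -m pendant '[{"linear":[0,0,0],"rotation":[0,0,0]},{"linear":[0,0,0],"rotation":[0,0,0]},{"linear":[0,0,0],"rotation":[0,0,0]},{"linear":[0,0,0],"rotation":[0,0,0]},{"linear":[0,0,0],"rotation":[0,0,0]},{"linear":[0,0,0],"rotation":[0,0,0]},{"linear":[0,0,0],"rotation":[0,0,0]},{"linear":[0,0,0],"rotation":[0,0,0]},{"linear":[0,0,0],"rotation":[0,0,0]},{"linear":[0,0,0],"rotation":[0,0,0]},{"linear":[0,0,0],"rotation":[0,0,0]},{"linear":[0,0,0],"rotation":[0,0,0]}]'
python3 - <<'E'
from st import *
S=grab("side","s13");np.save("s13.npy",S,allow_pickle=True)
C=s["tcp_pos"]+R[:,0]*.0667;c=proj(S,C)[0];print(c);x0,y0=(c-[40,30]).astype(int);print(x0,y0)
big(S["img"],x0,y0,x0+80,y0+70,8,"s13z")
E
```

```text
t: 16.9
tcp_pos: [0.494, -0.1045, 0.2585]
tool_rot: [-0.032, 0.706, -0.206, 0.677]
force: [0.3, 0.6, -3.0]
grip_width: 0.0211
t: 17.9
tcp_pos: [0.4937, -0.1047, 0.2576]
tool_rot: [-0.383, 0.596, 0.162, 0.687]
force: [-1.0, 0.1, -3.4]
grip_width: 0.0213
t: 19.1
tcp_pos: [0.4941, -0.1042, 0.2572]
tool_rot: [-0.382, 0.597, 0.161, 0.687]
force: [-0.4, 0.6, -3.5]
grip_width: 0.0212
t 19.1 tcp [ 0.4941 -0.1042  0.2572] F [-0.38  0.63 -3.46] M [0.55 0.52 0.02] w 0.0212
q [-0.551 -0.178  0.456  1.996  0.377  1.11   0.571]
X [ 0.236 -0.235 -0.943] Y [-0.676  0.657 -0.333] Z [ 0.698  0.716 -0.003] jaw deg 45.75
[364.53731071 242.0278615 ]
324 212
```

View pics/s13z.png

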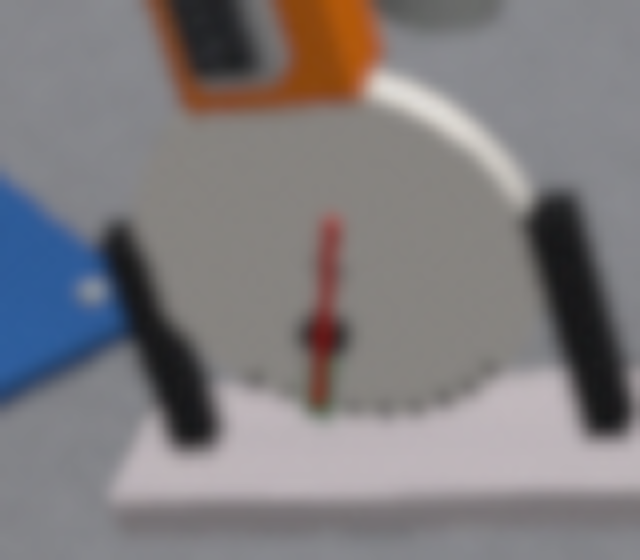

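Run:
```python
from st import *
S=np.load("s13.npy",allow_pickle=True).item();im=S["img"]
big(im,354,248,374,268,28,"s13zz")
C=s["tcp_pos"]+R[:,0]*.0667-R[:,1]*.0014
for a in(.28,.34,.40):
  print(a,proj(S,[C+r*(np.cos(a)*R[:,0]+np.sin(a)*R[:,1])-R[:,2]*.005 for r in(.032,.042,.049)]).round(2).tolist())
print(proj(S,[C+np.array([0,0,-.042])-R[:,2]*.006,C-R[:,2]*.006]))
```

```text
t 19.15 tcp [ 0.4941 -0.1042  0.2571] F [-0.1   0.41 -3.98] M [0.48 0.52 0.02] w 0.0205
q [-0.551 -0.178  0.456  1.996  0.377  1.11   0.571]
X [ 0.236 -0.235 -0.943] Y [-0.676  0.657 -0.333] Z [ 0.698  0.716 -0.003] jaw deg 45.75
0.28 [[364.54, 256.93], [364.54, 260.96], [364.54, 263.74]]
0.34 [[363.55, 256.73], [363.25, 260.69], [363.04, 263.43]]
0.4 [[362.56, 256.48], [361.96, 260.36], [361.55, 263.04]]
[[363.13547301 260.98214083]
 [364.3866686  243.97781087]]
```

View pics/s13zz.png

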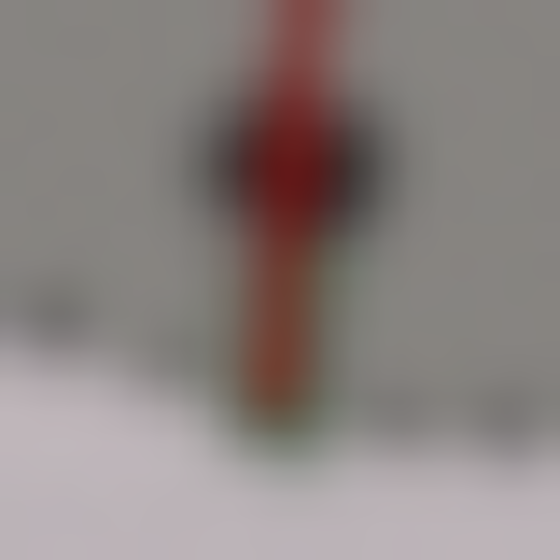

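```bash
python3 -m pendant '[{"linear":[0,0,0],"rotation":[0.66,0.23,0]},{"linear":[0,0,0],"rotation":[0.66,0.23,0]},{"linear":[0,0,0],"rotation":[0.66,0.23,0]},{"linear":[0,0,0],"rotation":[0.66,0.23,0]},{"linear":[0,0,0],"rotation":[0.66,0.23,0]},{"linear":[0,0,0],"rotation":[0.66,0.23,0]},{"linear":[0,0,0],"rotation":[0.66,0.23,0]},{"linear":[0,0,0],"rotation":[0.66,0.23,0]},{"linear":[0,0,0],"rotation":[0.66,0.23,0]},{"linear":[0,0,0],"rotation":[0.66,0.23,0]},{"linear":[0,0,0],"rotation":[0,0,0]},{"linear":[0,0,0],"rotation":[0,0,0]}]'
python3 - <<'E'
from st import *
plan(tgt(.335,.0,.008),Rt(-14.3,.335));plan(tgt(.335,.006),Rt(-14.3,.335))
E
```

```text
t: 20.35
tcp_pos: [0.4944, -0.1042, 0.2571]
tool_rot: [-0.033, 0.706, -0.205, 0.678]
force: [-0.4, 0.4, -2.2]
grip_width: 0.0211
t 20.35 tcp [ 0.4944 -0.1042  0.2571] F [-0.41  0.37 -2.17] M [ 0.61 -0.19 -0.01] w 0.0211
q [-0.512  0.098  0.449  1.763  0.286  1.402 -0.374]
X [-0.08  -0.324 -0.943] Y [ 0.231  0.914 -0.334] Z [ 0.97  -0.244  0.002] jaw deg -14.14
lin units(/20mm) [ 1.81  0.53 -0.03] rot units [0.01 0.02 0.04]
lin units(/20mm) [ 2.47  0.77 -0.03] rot units [0.01 0.02 0.04]
```

```bash
python3 -m pendant '[{"linear":[0.3,0.1,0],"rotation":[0,0,0]},{"linear":[0.5,0.18,0],"rotation":[0,0,0]},{"linear":[0.5,0.18,0],"rotation":[0,0,0]},{"linear":[0.4,0.13,0],"rotation":[0,0,0]},{"linear":[0.25,0.09,0],"rotation":[0,0,0]},{"linear":[0.12,0.04,0],"rotation":[0,0,0]},{"linear":[0.1,0.035,0],"rotation":[0,0,0]},{"linear":[0.1,0.035,0],"rotation":[0,0,0]},{"linear":[0.06,0.02,0],"rotation":[0,0,0]},{"linear":[0.06,0.02,0],"rotation":[0,0,0]},{"linear":[0,0,0],"rotation":[0,0,0]},{"linear":[0,0,0],"rotation":[0,0,0]}]'
python3 -m pendant '[{"linear":[0,0,0],"rotation":[0,0,0]},{"linear":[0,0,0],"rotation":[0,0,0]},{"linear":[0,0,0],"rotation":[0,0,0]},{"linear":[0,0,0],"rotation":[0,0,0]},{"linear":[0,0,0],"rotation":[0,0,0]},{"linear":[0,0,0],"rotation":[0,0,0]},{"linear":[0,0,0],"rotation":[0,0,0]},{"linear":[0,0,0],"rotation":[0,0,0]},{"linear":[0,0,0],"rotation":[0,0,0]},{"linear":[0,0,0],"rotation":[0,0,0]},{"linear":[0,0,0],"rotation":[0,0,0]},{"linear":[0,0,0],"rotation":[0,0,0]}]'
python3 - <<'E'
from st import *
plan(tgt(.335,.006),Rt(-14.3,.335))
S=grab("side");big(S["img"],300,220,420,340,5,"s14z");T=grab("top","t14")
E
```

```text
t: 21.55
tcp_pos: [0.4944, -0.1046, 0.2069]
tool_rot: [-0.032, 0.705, -0.206, 0.677]
force: [-0.2, 2.0, 2.5]
grip_width: 0.0213
t: 22.75
tcp_pos: [0.4942, -0.1046, 0.2066]
tool_rot: [-0.032, 0.706, -0.206, 0.677]
force: [0.5, 2.1, 2.5]
grip_width: 0.0213
t 22.75 tcp [ 0.4942 -0.1046  0.2066] F [0.52 2.12 2.49] M [ 0.48 -0.24  0.04] w 0.0213
q [-0.504  0.141  0.449  1.83   0.274  1.298 -0.395]
X [-0.081 -0.324 -0.943] Y [ 0.234  0.913 -0.334] Z [ 0.969 -0.247  0.002] jaw deg -14.31
lin units(/20mm) [ 0.08 -0.06 -0.02] rot units [-0.01  0.01  0.04]
```

View pics/s14z.png

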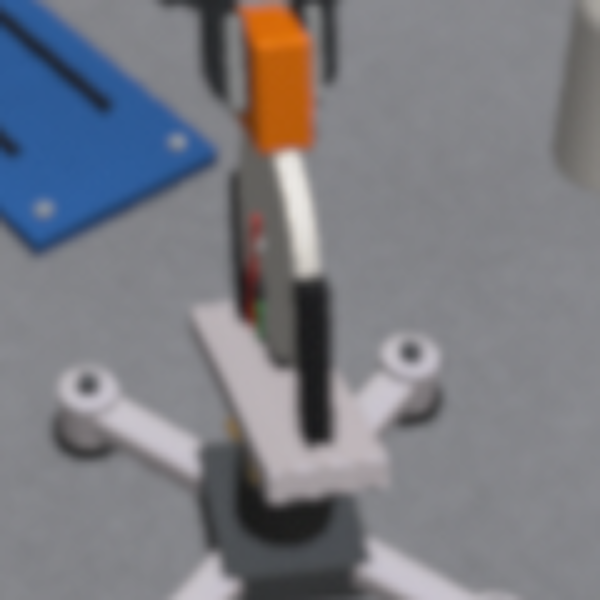

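View pics/t14.png

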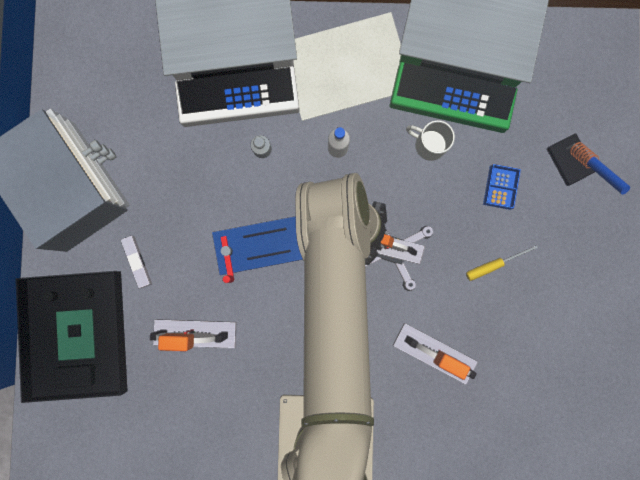

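```bash
python3 -c "
from bench import robot,close_job
print(robot.sense()['t']);print(close_job())"
```

```text
22.85
the job is handed in; nothing more can be done
None
```

I swung the keeper to its stop, lifted the gauge off its dock and set it across the stud's ridge. It is leaning about 0.34 rad and still gripped at 70 N. I handed the job in at 22.9 s; no verdict is reported.

**Last checks**
- **Press:** the vertical tool force went from about −3 N to +2.5 N once the gauge touched. That puts roughly 5–6 N on the stud, and the tool held still over the last 1.2 s.
- **Pointer and mark:** the side camera sees the dial almost edge-on when the gauge is seated. I therefore lifted it 50 mm, turned it to the camera at the same lean and let the pointer settle. The pointer lay over the green mark, within about 0.015 rad by eye. I then set it back at that lean.
- **Placement:** the ridge middle should be a few mm from the sole's middle and the sole square to it to about 0.01 rad. These are worked out from the tool pose and one ridge measurement, not seen directly.
- **Other things:** the last top picture shows the keeper still open and the bystanders where they were.

**Disagreements**
- My first reading of the mark from the wrist camera was 0.34–0.38 rad, depending on the assumed depth of the dial face. The side view implied about 0.33. I held 0.34, which fits both to within 0.04 against the 0.07 allowed.
- After the final seating I could not read the pointer accurately. That last position rests on the raised check and an unchanged tool pose.

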